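Feed three cap blanks from the lever magazine

ROBOT

A 6-joint arm with a two-finger parallel gripper is mounted at the origin on a cart in front of the work surface, level with it; the furniture and walls round the work are solid. World frame = base frame: x ahead of the robot, y to its left, z up, the work surface at z = 0. Lengths are in m, angles in rad, forces in N, time in s.
With the tool pointing down it reaches from about 0.35 to 0.975 m from the base axis. Payload 4.9 kg.
Tool frame: the origin (TCP) lies at the very end of the fingers, on their centre line; the grasp point (between the pads) lies 19 mm behind it; z points along the fingers, y is the line along which they close (so a half turn about z gives the same grasp; the last joint's range is limited). The gripper opens to 85 mm and grips with 20 to 120 N. Pads are 22 mm wide; open, the fingers measure 114 mm over their backs; the gripper's body (76 mm by 85 mm) begins 54 mm behind the grasp point. The pads swing forward as they close: fully open they stand 13 mm farther back than shut.
Start: joints at [1.111, 0.053, 1.613, -0, 1.476, -0.119], TCP at [0.209, 0.589, 0.231] pointing down, gripper open.
Joint ranges: [-3.01, 3.01], [-1.01, 2.22], [0.06, 2.58], [-1.02, 4.17], [0.09, 2.62], [-3.14, 3.14]. Speed limits (rad/s): [2.57, 2.57, 3.14, 3.14, 3.14, 3.14].

INTERFACE

Orientations are given as a rotation vector (axis times angle).
In Python, from station import get_obs, optics, ctrl gives the robot as it stands.
- The arm moves only by the shell command python3 -m pendant 'ROWS' [FORCE]. ROWS is JSON, a list of rows, each a list of 3 entries, a list of its own where there are three numbers: the shift along the tool's x, y, z in mm, then the turn, a rotation vector about the tool's x, y, z in rad, then the opening, from 0 (shut) to 1 (fully open). A call has 1 to 12 rows; each row shifts and turns the commanded pose from where the row before left it, along the tool's axes as they then stand; what a row does not reach is not made up. A row lasts 1/12 s, in which the tool goes at most 41.7 mm and 7.16 degrees, less where a joint would pass 70% of its speed; a pose out of reach is approached as far as the arm can. A call is refused whole if a number of a shift passes 41.7 or a number of a turn 0.125, either way. A call with a gripper value outside its range is refused whole. The fingers move at their own pace and stop on an object; FORCE is the grip in N (left out, the last holds). Time passes only in rows, so rows that do not move let the fingers close. It gives the time, the measured TCP pose, the force, the opening and the grip force at its end, in the units of the state.
- get_obs(): the state, without advancing time (a new reading comes with each control period).
- optics.get_image(name): name is "side" or "top" or "wrist"; returns the picture (400x640x3 uint8, red, green, blue); there is no depth.
- optics.camera_model(name): a dict with "fx", "fy", "cx", "cy" (pixels), "cam_to_world" (4x4, takes a point from camera to world coordinates). Camera axes: x right, y up, looking along -z (the intrinsics and any distortion apply to the point x, -y, -z); pixel columns grow to the right and rows downward; lengths in m; the calibration is good to about 2 mm. A picture is of the moment at which its call begins: read the wrist's pose just before it. camera_model takes no time and is no camera call; for the wrist camera it gives the pose at the moment of the call.
- ctrl.finish_job(): hands the job in; it is judged then, once.
The state is a dict: "t": time; "q": joint angles; "dq": joint speeds; "effort": joint torques, N m; "tool_pos": TCP position; "tool_rot": TCP orientation; "contact_force": force on the tool from outside, world axes, zero at the start; "wrist_torque": the same for the moment, N m; "opening": finger opening in m; "grip_force": force on a finger pad.
Only numpy, scipy, OpenCV 4.12 (cv2) and the standard library are available. Lean on these libraries where they do the work, as an engineer would, in place of code of your own. Each camera call takes 0.05 s, during which the arm holds its last target. There are 200 camera calls.

TASK

Feed exactly three blanks from the blue blank feeder into its catch tray for the next pipe job: press the red sprung lever all the way down and let it come all the way back up, three times. Leave the other three blanks in the magazine, and work only the lever: do not touch the blanks or shift the loose channel offcut and pliers lying nearby.

Things in the scene. Friction and masses are not known exactly. Their poses are not given: they have to be found in the camera images.
- feeder: Blue steel blank feeder, 360 x 92 mm base plate, bolted to the table. Origin on the table under the centre of the magazine; +x points from the lever end toward the catch tray, +z up. Pressing the lever drives a flat pusher toward +x that shoves the lowest blank out into the tray; when the lever is let up, the pusher draws back and the next blank drops onto the magazine floor.
- magazine_floor (a point): Centre of the magazine's floor, 90 mm above the table. The magazine is a blue column 71 x 61 mm with slots front and back, its top 170 mm above the table.
- tray_floor (a point): Centre of the floor of the open catch tray, at feeder x = 158 mm, 8 mm above the table. A chute slopes down to it from the magazine (feeder x = 33 to 94 mm); the tray is inside x = 100 to 216 mm, y = +-34 mm, its rim 48 mm above the table.
- lever_hinge (a point): The lever's pivot, across the feeder's y, at feeder x = -84 mm, z = 182 mm, between two blue cheeks whose tops are 200 mm above the table.
- feeder_lever (a joint): Angle of the lever (rad): 0 up at rest (arm 24 degrees above level), grows when pressed, 0.84 at the bottom stop (24 degrees below level). A spring returns it; pressing takes some 3 N at the top, 7 to 10 N near the bottom, at the pad. One full press feeds one blank, which falls in the last fifth of the stroke; a press that stops short leaves the blank half out.
- lever_pad (a point): Middle of the upper face of the red press pad (58 mm along the lever, 46 mm wide), on an arm of 135 mm from the hinge. Feeder x = -204 mm, z = 244 mm when up; x = -211 mm, z = 134 mm fully pressed; y = 0: it swings in an arc in the feeder's x-z plane. Press it straight down with the shut fingertips; the space below and beside it is free.
- blank_1: Bright steel blank, 60 x 50 x 10 mm, 0.15 kg, one of six alike lying flat in a stack in the magazine at the start; this one is number 1 from the bottom and so the first to be fed. Origin at the centre of its underside.
- blank_2: Bright steel blank, 60 x 50 x 10 mm, 0.15 kg, one of six alike lying flat in a stack in the magazine at the start; this one is number 2 from the bottom and so the second to be fed. Origin at the centre of its underside.
- blank_3: Bright steel blank, 60 x 50 x 10 mm, 0.15 kg, one of six alike lying flat in a stack in the magazine at the start; this one is number 3 from the bottom and so the third to be fed. Origin at the centre of its underside.
- blank_4: Bright steel blank, 60 x 50 x 10 mm, 0.15 kg, one of six alike lying flat in a stack in the magazine at the start; this one is number 4 from the bottom and so the fourth to be fed. Origin at the centre of its underside.
- blank_5: Bright steel blank, 60 x 50 x 10 mm, 0.15 kg, one of six alike lying flat in a stack in the magazine at the start; this one is number 5 from the bottom and so the fifth to be fed. Origin at the centre of its underside.
- blank_6: Bright steel blank, 60 x 50 x 10 mm, 0.15 kg, one of six alike lying flat in a stack in the magazine at the start; this one is number 6 from the bottom and so the sixth to be fed. Origin at the centre of its underside.
- channel: Loose bystander: dark steel channel offcut, 155 mm long, 34 mm wide, 18 mm high, near the robot. Origin under its centre.
- plier: Loose bystander: grey pliers lying flat, 143 x 67 x 12 mm, near the right edge of the table. Origin under its centre.
Mind the look-alikes: they are no part of the job. What is shaped like the blank_6 but black, purple or turquoise is not meant.

How it is judged:
By the outcome, as a careful person would: the job done as asked, in the order asked, and still so for the second after the job is handed in, with the robot touching nothing.
It also fails if it takes over 48 s, if anything falls off the work surface, if the arm or the gripper's body presses on something with over 40 N, if the wrist force passes 120 N, or if a joint passes its speed limit or range.

## Working session

There is one attempt and no reset: what is moved stays moved. The work goes in short steps, Python scripts to look and compute and a shell command to move; the robot and the scene stay as the last step left them, time stands still between calls to the robot, and variables do not carry over. Pictures are saved under pics/ and viewed, at most 10 in all, crops included, and the job is handed in when it is done.

```bash
mkdir -p pics; python3 - <<'E'
from station import get_obs, optics
import cv2,numpy as np
o=get_obs();print({k:np.round(v,3).tolist() for k,v in o.items()})
for n in("top","side"):
    im=optics.get_image(n);cv2.imwrite(f"pics/{n}0.png",im[...,::-1])
    m=optics.camera_model(n);print(n,{k:(np.round(v,4).tolist()) for k,v in m.items() })
    h=cv2.cvtColor(im,cv2.COLOR_RGB2HSV)
    red=(((h[...,0]<8)|(h[...,0]>172))&(h[...,1]>130)&(h[...,2]>60)).astype(np.uint8)
    k,l,s,c=cv2.connectedComponentsWithStats(red)
    print([(s[i].tolist(),c[i].round(1).tolist()) for i in range(1,k) if s[i,4]>25])
E
```

```text
{'t': 0.0, 'q': [1.111, 0.053, 1.614, -0.0, 1.476, -0.119], 'dq': [0.0, 0.002, -0.001, -0.0, -0.0, 0.002], 'effort': [0.0, -39.367, -37.018, -0.0, 0.007, -0.0], 'tool_pos': [0.209, 0.588, 0.23], 'tool_rot': [-0.533, -3.095, 0.003], 'contact_force': [-1.031, 0.044, -0.81], 'wrist_torque': [0.034, -0.002, 0.011], 'grip_force': 0.0, 'opening': 0.086}
top {'fx': 425.0148, 'fy': 425.0148, 'cx': 320.8379, 'cy': 198.9864, 'cam_to_world': [[0.0169, 0.9974, -0.0707, 0.4801], [-0.9999, 0.0169, -0.0008, 0.2232], [0.0004, 0.0707, 0.9975, 1.3646], [0.0, 0.0, 0.0, 1.0]]}
[([384, 160, 22, 19, 285], [394.9, 169.1])]
side {'fx': 427.4767, 'fy': 427.4767, 'cx': 321.276, 'cy': 200.7766, 'cam_to_world': [[-0.982, 0.0941, -0.164, 0.4071], [-0.189, -0.4689, 0.8628, 1.0479], [0.0042, 0.8782, 0.4782, 0.6561], [0.0, 0.0, 0.0, 1.0]]}
[([316, 44, 30, 95, 2172], [330.0, 93.1]), ([332, 93, 8, 6, 31], [336.3, 95.3]), ([297, 141, 19, 18, 279], [305.9, 149.0]), ([62, 358, 15, 15, 61], [70.2, 364.5]), ([43, 382, 12, 16, 30], [48.5, 388.7])]
```

View pics/top0.png

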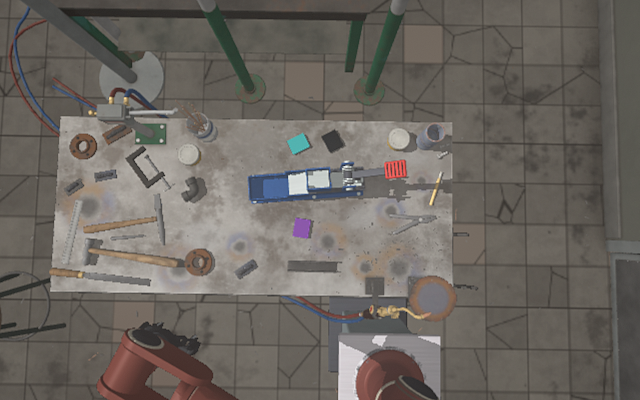

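View pics/side0.png

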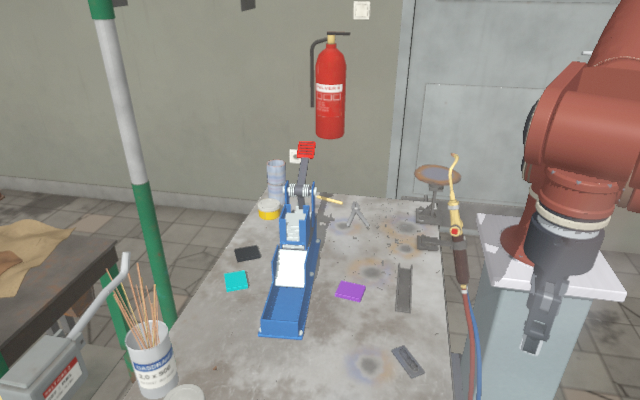

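The top view shows the feeder with its red pad at (395,169), magazine at about (318,178) and tray at about (268,187). The channel is at (313,266) and the pliers are at (410,220). The side view shows the pad at (306,149). The other red in it is the fire extinguisher at (330,90), which isn't part of the job. The black, turquoise and purple plates are loose look-alikes and not needed.

```bash
cat > h.py <<'E'
from station import get_obs, optics
import cv2,numpy as np
from scipy.spatial.transform import Rotation as R
def ray(n,u,v):
    m=optics.camera_model(n);T=np.array(m["cam_to_world"])
    d=T[:3,:3]@np.array([(u-m["cx"])/m["fx"],-(v-m["cy"])/m["fy"],-1]);return T[:3,3],d
def onz(n,u,v,z):
    p,d=ray(n,u,v);return p+d*(z-p[2])/d[2]
def tri(a,b):
    (p,d),(q,e)=ray(*a),ray(*b)
    s=np.linalg.lstsq(np.c_[d,-e],q-p,rcond=None)[0];x,y=p+d*s[0],q+e*s[1];return (x+y)/2,np.linalg.norm(x-y)
def togo(P):
    o=get_obs();return R.from_rotvec(o["tool_rot"]).inv().apply(np.array(P)-o["tool_pos"])*1000
E
python3 - <<'E'
from h import *
im=cv2.imread("pics/top0.png");h=cv2.cvtColor(im,cv2.COLOR_BGR2HSV)
b=((abs(h[...,0].astype(int)-109)<10)&(h[...,1]>120)&(h[...,2]>40)).astype(np.uint8)
b[:150]=0;b[215:]=0;b[:,:240]=0;b[:,370:]=0
tray=np.argwhere(b[:,:290]);print("blue px",b.sum(),"rect",cv2.minAreaRect(np.argwhere(b)[:,::-1].astype(np.float32)))
print("tri",tri(("top",394.9,169.1),("side",305.9,149.)))
P=onz("top",394.9,169.1,.240);print("z-plane",P,onz("side",305.9,149.,.240))
t=tray.mean(0)[::-1];T=onz("top",*t,.03);print("tray",t,T)
print("R",R.from_rotvec(get_obs()["tool_rot"]).as_matrix().round(3).tolist())
fx=(T-P);fx[2]=0;print("yaw",np.arctan2(fx[1],fx[0]),"dist (exp .36)",np.linalg.norm(fx));print("togo",togo(P))
big=np.hstack([cv2.resize(im[140:210,240:440],None,fx=4,fy=4,interpolation=2)]);
s=cv2.resize(cv2.imread("pics/side0.png")[135:215,265:345],None,fx=4,fy=4)
c=np.zeros((600,800,3),np.uint8);c[:280]=big;c[280:600,:320]=s;cv2.imwrite("pics/crop.png",c)
E
```

```text
blue px 681 rect ((301.86151123046875, 183.56072998046875), (29.495746612548828, 107.02110290527344), 81.96428680419922)
tri (array([0.64279654, 0.02814964, 0.24044082]), np.float64(0.0005025687392983532))
z-plane [0.64311002 0.02811376 0.24      ] [0.64278496 0.02709065 0.24      ]
tray [273.81494662 187.49288256] [0.60860606 0.37328295 0.03      ]
R [[-0.942, 0.334, -0.001], [0.334, 0.942, -0.002], [0.0, -0.002, -1.0]]
yaw 1.6704277932330587 dist (exp .36) 0.3468894514335452
togo [-596.78745601 -382.98746803   -9.25006119]
```

View pics/crop.png

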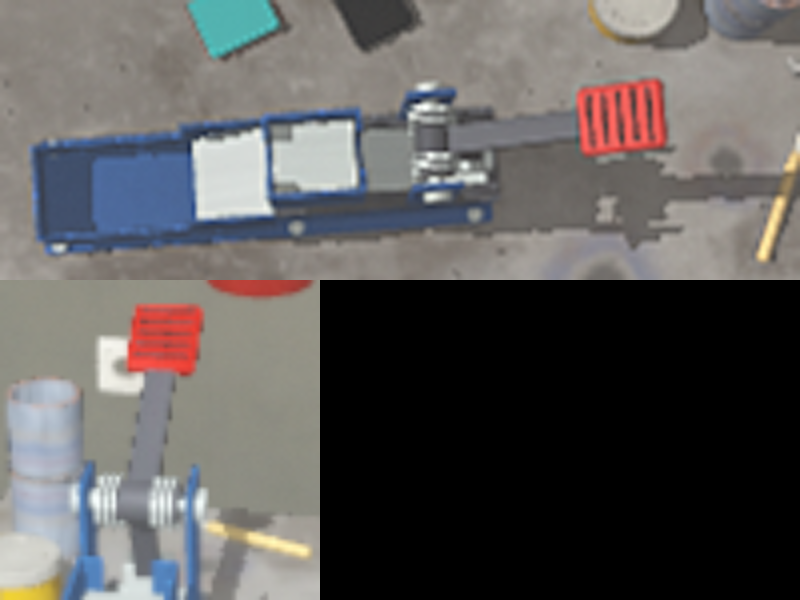

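The crop confirms the red slotted pad at the end of the lever, at (395,169) in the top view. The two views agree on it to 0.5 mm: x 0.643, y 0.028. First I'll raise the tool with the fingers shut, then cross over to above the pad.

```bash
python3 -m pendant '[[[0,0,-30],[0,0,0],0],[[0,0,-30],[0,0,0],0],[[0,0,-20],[0,0,0],0],[[-33,-21,0],[0,0,0],0],[[-33,-21,0],[0,0,0],0],[[-33,-21,0],[0,0,0],0],[[-33,-21,0],[0,0,0],0],[[-33,-21,0],[0,0,0],0],[[-33,-21,0],[0,0,0],0],[[-33,-21,0],[0,0,0],0],[[-33,-21,0],[0,0,0],0],[[-33,-21,0],[0,0,0],0]]'; python3 -m pendant '[[[-33,-21,0],[0,0,0],0],[[-33,-21,0],[0,0,0],0],[[-33,-21,0],[0,0,0],0],[[-33,-21,0],[0,0,0],0],[[-33,-21,0],[0,0,0],0],[[-33,-21,0],[0,0,0],0],[[-33,-21,0],[0,0,0],0],[[-20,-14,0],[0,0,0],0],[[0,0,0],[0,0,0],0],[[0,0,0],[0,0,0],0],[[0,0,0],[0,0,0],0]]'; python3 -c "
from h import *
print(togo([.643,.025,.244]),get_obs()['t'])"
```

```text
t: 1.1
tool_pos: [0.4262, 0.3099, 0.3109]
tool_rot: [-0.532, -3.096, 0.0]
contact_force: [0.5, 0.2, 0.0]
opening: -0.0002
grip_force: 0.0
t: 2.02
tool_pos: [0.6079, 0.0764, 0.3108]
tool_rot: [-0.532, -3.095, -0.0]
contact_force: [0.1, 0.1, 0.1]
opening: -0.0005
grip_force: 0.0
[-50.32286554 -36.74381811  66.68624705] 2.0167
```

```bash
python3 -m pendant '[[[-25,-18,0],[0,0,0],0],[[-25,-19,0],[0,0,0],0],[[0,0,0],[0,0,0],0],[[0,0,20],[0,0,0],0],[[0,0,20],[0,0,0],0],[[0,0,10],[0,0,0],0],[[0,0,0],[0,0,0],0],[[0,0,0],[0,0,0],0]]'; python3 - <<'E'
from h import *
print(togo([.643,.025,.244]))
a=optics.get_image("side")[100:260,220:380];b=optics.get_image("top")[120:230,300:460]
c=np.zeros((480,800,3),np.uint8);c[:400,:400]=cv2.resize(a,(400,400));c[:275,400:]=cv2.resize(b,(400,275));cv2.imwrite("pics/c2.png",c[...,::-1])
E
```

```text
t: 2.68
tool_pos: [0.6424, 0.0255, 0.2609]
tool_rot: [-0.53, -3.095, -0.0]
contact_force: [-0.7, 0.6, 0.5]
opening: -0.0
grip_force: 0.0
[-0.71900638 -0.31171847 16.91991737]
```

View pics/c2.png

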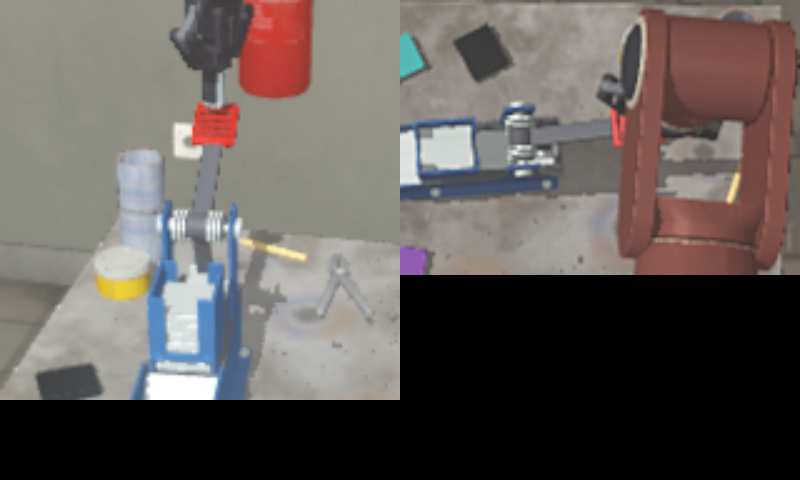

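The fingertips stand just above the middle of the pad (crop at 213,95). I'll press to just short of the stop, then feel for it.

```bash
python3 -m pendant '[[[0,0,12],[0,0,0],0],[[0,0,12],[0,0,0],0],[[0,0,12],[0,0,0],0],[[0,0,12],[0,0,0],0],[[0,0,12],[0,0,0],0],[[0,0,12],[0,0,0],0],[[0,0,12],[0,0,0],0],[[0,0,10],[0,0,0],0],[[0,0,10],[0,0,0],0],[[0,0,8],[0,0,0],0]]'; python3 -m pendant '[[[0,0,6],[0,0,0],0],[[0,0,0],[0,0,0],0]]';python3 -m pendant '[[[0,0,4],[0,0,0],0],[[0,0,0],[0,0,0],0]]'
```

```text
t: 3.62
tool_pos: [0.6442, 0.0249, 0.1503]
tool_rot: [0.533, 3.093, 0.003]
contact_force: [0.7, 0.7, 7.7]
opening: -0.0001
grip_force: 3.8
t: 3.78
tool_pos: [0.6441, 0.0247, 0.1434]
tool_rot: [0.533, 3.094, 0.002]
contact_force: [0.8, 0.1, 7.8]
opening: -0.0002
grip_force: 3.4
t: 3.95
tool_pos: [0.6444, 0.0247, 0.1404]
tool_rot: [0.532, 3.093, 0.002]
contact_force: [-0.2, 0.5, 8.3]
opening: 0.0002
grip_force: 3.4
```

```bash
python3 -m pendant '[[[0,0,2],[0,0,0],0],[[0,0,0],[0,0,0],0]]'|grep -E "pos|force";python3 -m pendant '[[[0,0,2],[0,0,0],0],[[0,0,0],[0,0,0],0]]'|grep -E "pos|force"
```

```text
tool_pos: [0.6445, 0.0247, 0.1389]
contact_force: [-0.3, 1.0, 8.2]
grip_force: 3.4
tool_pos: [0.6447, 0.0247, 0.138]
contact_force: [-1.6, 0.9, 11.7]
grip_force: 4.7
```

```bash
python3 -m pendant '[[[0,0,2],[0,0,0],0],[[0,0,0],[0,0,0],0]]'|grep -E "pos|force";python3 -m pendant '[[[0,0,2],[0,0,0],0],[[0,0,0],[0,0,0],0],[[0,0,0],[0,0,0],0]]'|grep -E "pos|force"; python3 - <<'E'
from h import *
a=optics.get_image("side")[130:350,220:380]
cv2.imwrite("pics/c3.png",cv2.resize(a,None,fx=2.7,fy=2.7)[...,::-1])
E
```

```text
tool_pos: [0.6449, 0.0248, 0.1377]
contact_force: [-4.8, 1.6, 15.9]
grip_force: 7.1
tool_pos: [0.645, 0.0249, 0.1372]
contact_force: [-7.5, 1.3, 23.0]
grip_force: 10.0
```

View pics/c3.png

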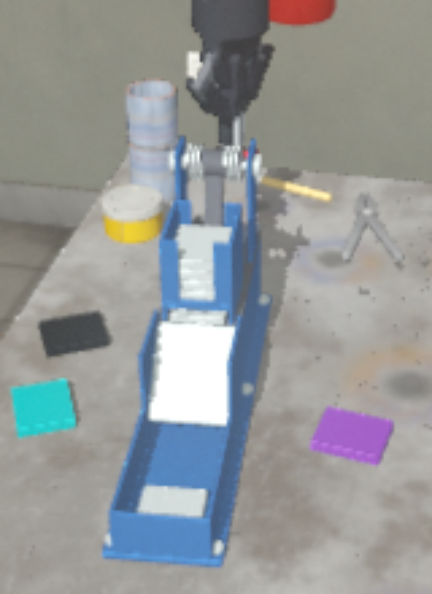

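The stop is reached: force climbs with no more travel, and the first blank lies in the tray at (172,500). Now I'll let the lever right up and press twice more with the same 130 mm stroke.

```bash
python3 -m pendant '[[[0,0,-10],[0,0,0],0],[[0,0,-12],[0,0,0],0],[[0,0,-12],[0,0,0],0],[[0,0,-12],[0,0,0],0],[[0,0,-12],[0,0,0],0],[[0,0,-12],[0,0,0],0],[[0,0,-12],[0,0,0],0],[[0,0,-12],[0,0,0],0],[[0,0,-12],[0,0,0],0],[[0,0,-12],[0,0,0],0],[[0,0,-12],[0,0,0],0]]'; python3 -m pendant '[[[0,0,0],[0,0,0],0],[[0,0,0],[0,0,0],0],[[0,0,0],[0,0,0],0],[[0,0,0],[0,0,0],0],[[0,0,0],[0,0,0],0],[[0,0,0],[0,0,0],0]]'; python3 - <<'E'
from h import *
a=optics.get_image("side")[130:350,220:380]
cv2.imwrite("pics/c4.png",cv2.resize(a,None,fx=2.7,fy=2.7)[...,::-1])
print(togo([.643,.025,.244]))
E
```

```text
t: 5.67
tool_pos: [0.6428, 0.0243, 0.2617]
tool_rot: [-0.532, -3.095, 0.001]
contact_force: [0.6, 1.2, -0.4]
opening: 0.0002
grip_force: 0.0
t: 6.17
tool_pos: [0.6428, 0.0244, 0.2603]
tool_rot: [-0.533, -3.094, 0.0]
contact_force: [-0.1, 0.2, -0.7]
opening: 0.0005
grip_force: 0.0
[ 0.06302032  0.65998012 16.53360051]
```

View pics/c4.png

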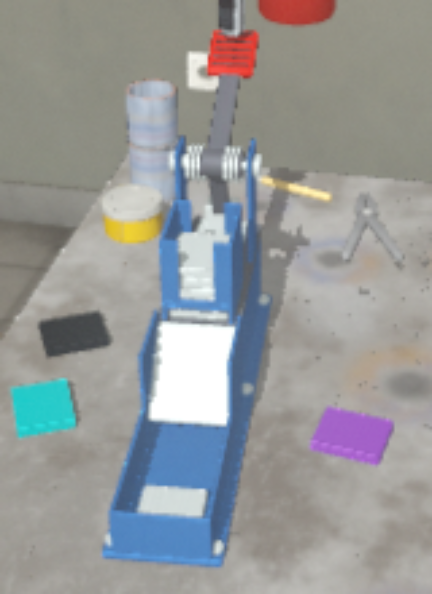

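The lever is fully up, one blank is in the tray, and the stack has dropped by one. Second press.

```bash
python3 -m pendant '[[[0,0,12],[0,0,0],0],[[0,0,12],[0,0,0],0],[[0,0,12],[0,0,0],0],[[0,0,12],[0,0,0],0],[[0,0,12],[0,0,0],0],[[0,0,12],[0,0,0],0],[[0,0,12],[0,0,0],0],[[0,0,10],[0,0,0],0],[[0,0,10],[0,0,0],0],[[0,0,8],[0,0,0],0],[[0,0,6],[0,0,0],0],[[0,0,4],[0,0,0],0]]'; python3 -m pendant '[[[0,0,4],[0,0,0],0],[[0,0,4],[0,0,0],0],[[0,0,0],[0,0,0],0],[[0,0,0],[0,0,0],0],[[0,0,0],[0,0,0],0]]'; python3 -m pendant '[[[0,0,-10],[0,0,0],0],[[0,0,-12],[0,0,0],0],[[0,0,-12],[0,0,0],0],[[0,0,-12],[0,0,0],0],[[0,0,-12],[0,0,0],0],[[0,0,-12],[0,0,0],0],[[0,0,-12],[0,0,0],0],[[0,0,-12],[0,0,0],0],[[0,0,-12],[0,0,0],0],[[0,0,-12],[0,0,0],0],[[0,0,-12],[0,0,0],0]]'; python3 -m pendant '[[[0,0,0],[0,0,0],0],[[0,0,0],[0,0,0],0],[[0,0,0],[0,0,0],0],[[0,0,0],[0,0,0],0],[[0,0,0],[0,0,0],0],[[0,0,0],[0,0,0],0]]'; python3 - <<'E'
from h import *
a=optics.get_image("side")[130:350,220:380]
cv2.imwrite("pics/c5.png",cv2.resize(a,None,fx=2.7,fy=2.7)[...,::-1])
E
```

```text
t: 7.22
tool_pos: [0.6438, 0.0249, 0.1396]
tool_rot: [0.532, 3.094, 0.002]
contact_force: [-0.9, 1.3, 9.4]
opening: 0.0001
grip_force: 3.9
t: 7.63
tool_pos: [0.6456, 0.024, 0.1369]
tool_rot: [0.531, 3.089, 0.0]
contact_force: [-5.0, -1.1, 21.7]
opening: 0.0002
grip_force: 9.8
t: 8.55
tool_pos: [0.6428, 0.0243, 0.2617]
tool_rot: [-0.532, -3.095, 0.001]
contact_force: [0.1, -1.0, 1.0]
opening: 0.0001
grip_force: 0.0
t: 9.05
tool_pos: [0.6428, 0.0243, 0.2603]
tool_rot: [-0.533, -3.094, 0.0]
contact_force: [0.1, 0.5, -0.1]
opening: -0.0001
grip_force: 0.0
```

View pics/c5.png

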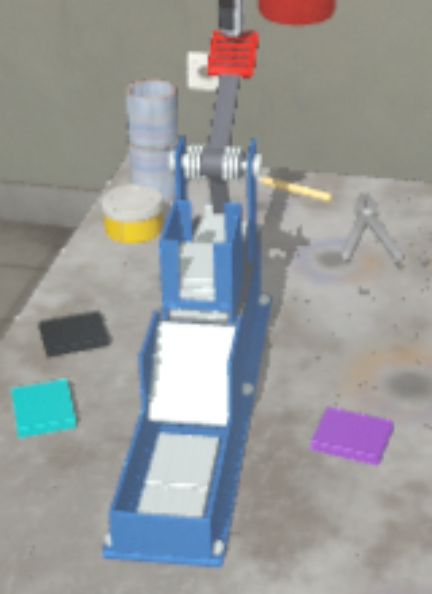

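Two blanks now lie in the tray at about (180,460) and (172,500), the stack is down to four, and the lever is up. Third press, then a further lift clear of the pad.

```bash
python3 -m pendant '[[[0,0,12],[0,0,0],0],[[0,0,12],[0,0,0],0],[[0,0,12],[0,0,0],0],[[0,0,12],[0,0,0],0],[[0,0,12],[0,0,0],0],[[0,0,12],[0,0,0],0],[[0,0,12],[0,0,0],0],[[0,0,10],[0,0,0],0],[[0,0,10],[0,0,0],0],[[0,0,8],[0,0,0],0],[[0,0,6],[0,0,0],0],[[0,0,4],[0,0,0],0]]'; python3 -m pendant '[[[0,0,4],[0,0,0],0],[[0,0,4],[0,0,0],0],[[0,0,0],[0,0,0],0],[[0,0,0],[0,0,0],0],[[0,0,0],[0,0,0],0]]'; python3 -m pendant '[[[0,0,-10],[0,0,0],0],[[0,0,-12],[0,0,0],0],[[0,0,-12],[0,0,0],0],[[0,0,-12],[0,0,0],0],[[0,0,-12],[0,0,0],0],[[0,0,-12],[0,0,0],0],[[0,0,-12],[0,0,0],0],[[0,0,-12],[0,0,0],0],[[0,0,-12],[0,0,0],0],[[0,0,-12],[0,0,0],0],[[0,0,-12],[0,0,0],0]]'; python3 -m pendant '[[[0,0,-20],[0,0,0],0],[[0,0,-20],[0,0,0],0],[[0,0,0],[0,0,0],0],[[0,0,0],[0,0,0],0],[[0,0,0],[0,0,0],0],[[0,0,0],[0,0,0],0],[[0,0,0],[0,0,0],0]]'; python3 - <<'E'
from h import *
a=optics.get_image("side")[130:350,220:380]
cv2.imwrite("pics/c6.png",cv2.resize(a,None,fx=2.7,fy=2.7)[...,::-1])
E
```

```text
t: 10.1
tool_pos: [0.6436, 0.0249, 0.1394]
tool_rot: [0.532, 3.095, 0.002]
contact_force: [-0.2, 1.2, 9.4]
opening: -0.0
grip_force: 3.8
t: 10.52
tool_pos: [0.6453, 0.0244, 0.137]
tool_rot: [0.531, 3.091, 0.001]
contact_force: [-6.8, 0.0, 22.9]
opening: -0.0
grip_force: 10.3
t: 11.43
tool_pos: [0.6428, 0.0243, 0.2616]
tool_rot: [-0.532, -3.095, 0.001]
contact_force: [-0.4, -0.2, -0.3]
opening: -0.0
grip_force: 0.0
t: 12.02
tool_pos: [0.6424, 0.0244, 0.2991]
tool_rot: [-0.532, -3.093, 0.001]
contact_force: [0.8, -0.8, -0.0]
opening: -0.0003
grip_force: 0.0
```

View pics/c6.png

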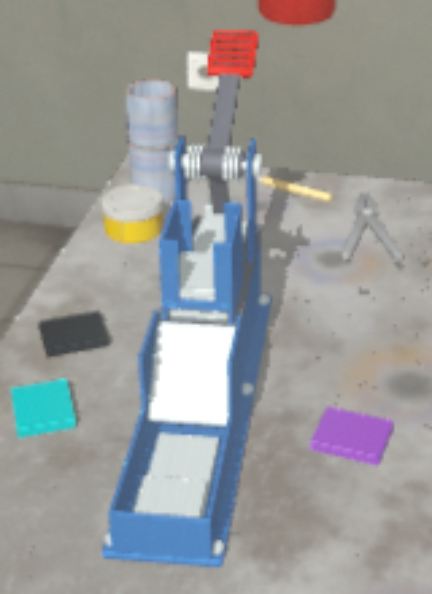

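The stack has dropped a third time, the third blank has slid onto the others in the tray at about (175,480), and the lever is up and free. The chute looks as it did at the start. Handing in.

```bash
python3 -c "
from station import ctrl
print(ctrl.finish_job())"
```

```text
the job is handed in; nothing more can be done
None
```

I pressed the lever fully down and let it fully back up three times: three blanks are in the catch tray, three should remain in the magazine (the stack dropped once per press), and the job was handed in at about 12 s with nothing but the lever touched.

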